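Pack out a lever press and hold it shut

TASK

Pack out the spring-return lever press so that it clamps the round copper box: lay aluminium packing plates flat and neatly centred on top of the box, one upon another, just as many (one or two) as it takes for the lever, pulled down, to bear on the plates before it reaches its stop. If it goes all the way to its stop, let it rise and add a plate; do not use a plate more than needed. Finish holding the lever down firmly with the plates clamped, without letting go and without touching any plate, with the spare plates left off the press and the hammer, brush, jar and tub undisturbed.

Things in the scene. Friction and masses are not known exactly. Their poses are not given: they have to be found in the camera images.
- press: fixed lever press: wooden base 150 x 250 x 18 mm with two steel posts (to 112 mm high) that carry the lever's hinge. Origin: on the bench surface under the pressing axis. Its z is up; its +y points to the hinge, its -y to where the handle comes down; the hinge axis runs along its x, 150 mm from the pressing axis on the +y side, 95 mm above the bench
- work_top (a point): centre of the flat top of the round copper box (80 mm diameter, fixed on the press's screw table, on the pressing axis). The table is set to a different height each time: this top is 60 to 73 mm above the bench
- lever (a joint): lever angle, rad: 0 = level, on its stop; 1.25 = open, nearly upright (start). A damped spring drives it open (3 to 4 N at the handle near level); let go, it rises in about a second, clear of the space over the box. Thick enough plates stop it above 0: 8 mm under the foot is 0.053 rad. A stack under about 0.5 mm higher than the gap hardly bears: then add one more
- handle (a point): middle of the lever's handle, a black round bar 16 mm thick and 80 mm long, parallel to the hinge axis and 230 mm from it, held between two steel arms 80 mm apart. Nothing is within 60 mm of its middle but those arms. At lever angle 0 it is 95 mm above the bench (80 mm to the -y side of the pressing axis), at 1.25 it is 313 mm above the bench
- foot_tip (a point): lowest point of the rounded rubber foot (ball radius 10 mm) under the lever's crossbeam, 150 mm from the hinge. At lever angle 0 this point is on the pressing axis, 75 mm above the bench, so the gap to fill over the copper box is 75 mm less the height of its top
- hammer: loose hammer lying on the bench, bystander
- brush: loose brush lying on the bench, bystander
- jar: loose jar 60 mm across, 80 mm tall, bystander
- tub: loose clear tub 130 x 100 x 55 mm, bystander
- plate0: loose flat aluminium packing plate, 34 (its x) x 60 (its y) x 8 mm, 45 g; origin: centre of its underside. All four plates are alike; they lie apart on a 3 mm thick green cutting mat
- plate1: loose flat aluminium packing plate, 34 (its x) x 60 (its y) x 8 mm, 45 g; origin: centre of its underside. All four plates are alike; they lie apart on a 3 mm thick green cutting mat
- plate2: loose flat aluminium packing plate, 34 (its x) x 60 (its y) x 8 mm, 45 g; origin: centre of its underside. All four plates are alike; they lie apart on a 3 mm thick green cutting mat
- plate3: loose flat aluminium packing plate, 34 (its x) x 60 (its y) x 8 mm, 45 g; origin: centre of its underside. All four plates are alike; they lie apart on a 3 mm thick green cutting mat
There are look-alikes about, which are no part of the job. What is shaped like the plate2 but brown is not meant.

How it is judged:
By the outcome, as a careful person would: the job done as asked, in the order asked, and still so for the second after the job is handed in, while the arm keeps its last pose, push and grip.
It also fails if it takes over 67 s, if anything falls off the work surface, if the arm or the gripper's body presses on something with over 40 N, if the wrist force passes 120 N, or if a joint passes its speed limit or range.

ROBOT

A 6-joint arm with a two-finger parallel gripper is mounted at the origin on the work surface. World frame = base frame: x ahead of the robot, y to its left, z up, the work surface at z = 0. Lengths are in m, angles in degrees, forces in N, time in s.
With the tool pointing down it reaches from about 0.375 to 0.9 m from the base axis. Payload 3.1 kg.
Tool frame: the origin (TCP) lies between the finger pads; the fingertips stand 11 mm ahead of it and the grasp point (between the pads) lies 8 mm behind it; x points along the fingers, y is the direction in which the jaws open and shut, and the axes are right-handed (so a half turn about x gives the same grasp; the last joint's range is limited). The gripper opens to 87 mm and grips with 3 to 60 N. Pads are 19 mm wide; open, the fingers measure 117 mm over their backs; the gripper's body (75 mm by 190 mm) begins 51 mm behind the grasp point.
Start: joints at [62.137, 30.224, 82.088, -0, 67.689, -10.227], TCP at [0.189, 0.596, 0.234] pointing down, gripper open.
Joint ranges: [-176.69, 176.69], [-43.24, 126.21], [12.49, 139.97], [-82, 262], [0, 151.66], [-163.58, 163.58]. Speed limits (degrees/s): [159.86, 159.86, 180, 180, 180, 180].

INTERFACE

Orientations are given as a 3x3 rotation matrix whose columns are the frame's x, y, z axes.
In Python, from rig import bot gives the robot as it stands.
- The arm moves only by the shell command python3 -m inch 'ROWS' [OPENING]. ROWS is a JSON object of lists of equal length, an entry for each row: "dp": the shift along the tool's x, y, z in mm, a list of three; "yaw": the turn about the tool's x in degrees. In form: {"dp": [[tx, ty, tz], ...], "yaw": [yaw, ...]}. A call has 1 to 20 rows; each row shifts and turns the commanded pose from where the row before left it, along the tool's axes as they then stand; what a row does not reach is not made up. A row lasts 1/12 s, in which the tool goes at most 41.7 mm and 7.16 degrees, less where a joint would pass 70% of its speed; a pose out of reach is approached as far as the arm can. A call is refused whole if a number of a shift passes 41.7 or a number of a turn 7.16, either way. A call with a gripper value outside its range is refused whole. OPENING is the finger opening in mm, from 0 to 87, set as the call begins (- or left out, the last holds). The fingers move at their own pace and stop on an object; the grip force is fixed at half the most. Time passes only in rows, so rows that do not move let the fingers close. It gives the time, the measured TCP pose, the force and the opening at its end, in the units of the state.
- bot.read_state(): the state, without advancing time (a new reading comes with each control period).
- bot.capture(name): name is "scene" or "top" or "wrist"; returns a dict with "color" (384x512x3 uint8, red, green, blue), "intrinsics" (3x3 intrinsics, pixels), "pose" (4x4, takes a point from camera to world coordinates). Camera axes: x right, y down, z forward; pixel columns grow to the right and rows downward; lengths in m; the calibration is good to about 2 mm. A picture is of the moment at which its call begins. There is no depth.
- bot.hand_in(): hands the job in, once; it reports no verdict.
The state is a dict: "time_s": time; "joint_positions": joint angles; "qvel": joint speeds; "tau": joint torques, N m; "position": TCP position; "tcp_rot": TCP orientation; "force": force on the tool from outside, world axes, zero at the start; "moment": the same for the moment, N m; "opening": opening from 0.0 (shut) to 1.0 (fully open).
Only numpy, scipy, OpenCV 4.12 (cv2) and the standard library are available. Lean on these libraries where they do the work, as an engineer would, in place of code of your own. Each camera call takes 0.05 s, during which the arm holds its last target.

## Working session

There is one attempt and no reset: what is moved stays moved. The work goes in short steps, Python scripts to look and compute and a shell command to move; the robot and the scene stay as the last step left them, time stands still between calls to the robot, and variables do not carry over. Pictures are saved under pics/ and viewed, and the job is handed in when it is done.

```bash
ls; mkdir -p pics
cat > h.py <<'E'
import numpy as np, cv2
from rig import bot
def shot(cam,fn,crop=None,scale=1):
    c=bot.capture(cam); im=c["color"][:,:,::-1]
    np.savez('pics/'+fn+'.npz',color=c["color"],K=c["intrinsics"],P=c["pose"])
    o=im if crop is None else im[crop[1]:crop[3],crop[0]:crop[2]]
    if scale!=1:o=cv2.resize(o,None,fx=scale,fy=scale,interpolation=cv2.INTER_CUBIC)
    cv2.imwrite('pics/'+fn+'.png',o); return c
def load(fn):
    d=np.load('pics/'+fn+'.npz'); return d["color"],d["K"],d["P"]
def ray(K,P,u,v):
    d=np.linalg.inv(K)@[u,v,1]; return P[:3,3],P[:3,:3]@d
def onz(K,P,u,v,z):
    o,d=ray(K,P,u,v); return o+d*(z-o[2])/d[2]
def proj(K,P,X):
    q=P[:3,:3].T@(np.asarray(X)-P[:3,3]); q=K@q; return q[:2]/q[2]
E
python3 - <<'E'
from h import *
for n in ("scene","top","wrist"):
    c=shot(n,n+"0"); print(n,c["pose"].round(3).tolist(),c["intrinsics"].round(1).tolist())
s=bot.read_state(); print({k:np.round(v,3).tolist() for k,v in s.items()})
E
```

```text
pics
scene [[-0.17, 0.823, -0.542, 1.172], [0.985, 0.133, -0.106, 0.127], [-0.015, -0.552, -0.834, 0.976], [0.0, 0.0, 0.0, 1.0]] [[396.2, 0.0, 254.6], [0.0, 396.2, 188.3], [0.0, 0.0, 1.0]]
top [[0.028, -0.986, 0.164, 0.42], [-1.0, -0.028, 0.004, 0.021], [0.0, -0.164, -0.986, 1.168], [0.0, 0.0, 0.0, 1.0]] [[425.5, 0.0, 254.3], [0.0, 425.5, 187.6], [0.0, 0.0, 1.0]]
wrist [[0.303, 0.923, 0.239, 0.124], [0.953, -0.292, -0.078, 0.617], [-0.002, 0.252, -0.968, 0.383], [0.0, 0.0, 0.0, 1.0]] [[302.0, 0.0, 251.2], [0.0, 302.0, 191.5], [0.0, 0.0, 1.0]]
{'time_s': 0.15, 'joint_positions': [62.138, 30.268, 82.139, 0.001, 67.691, -10.226], 'qvel': [0.018, -0.167, -0.133, 0.021, -0.115, 0.071], 'tau': [0.0, -44.043, -17.684, 0.063, 0.055, -0.0], 'position': [0.189, 0.595, 0.233], 'tcp_rot': [[-0.001, 0.303, 0.953], [-0.002, 0.953, -0.303], [-1.0, -0.002, -0.0]], 'force': [1.139, -0.089, 0.72], 'moment': [-0.004, -0.003, -0.031], 'opening': 1.003}
```

View pics/scene0.png

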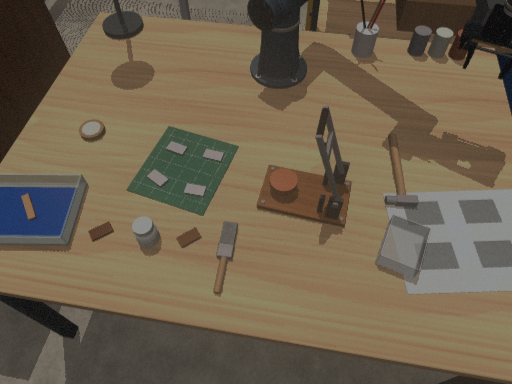

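View pics/top0.png

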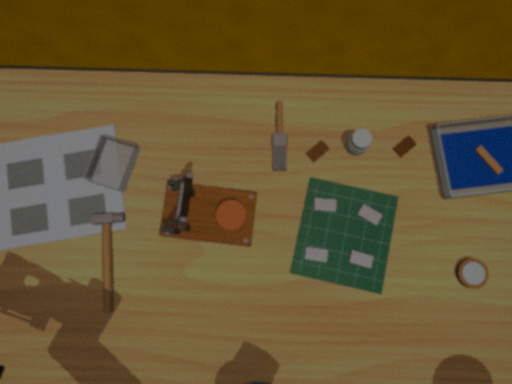

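View pics/wrist0.png

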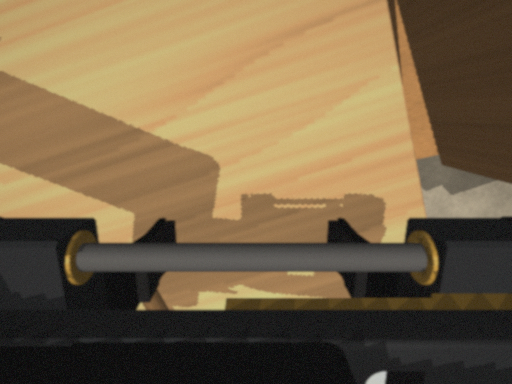

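The plate-shaped candidates are:
- Four pale aluminium plates on the green mat, in the top view at (325,205), (370,214), (316,255) and (361,259). These fit the description.
- Brown blocks at (317,151) and (404,147), off the mat. These are rejected as look-alikes.
- An orange block in the blue tray at (489,160), also rejected.

Next I'll measure positions and check with close crops.

Run:
```python
from h import *
zt=0.011
res={}
for n,mr in (("top",(290,175,400,295)),("scene",(130,125,240,212))):
    c,K,P=load(n+"0")
    hsv=cv2.cvtColor(c,cv2.COLOR_RGB2HSV)
    m=((hsv[:,:,1]<70)&(hsv[:,:,2]>110)).astype(np.uint8)*255
    z=np.zeros_like(m); x0,y0,x1,y1=mr; z[y0:y1,x0:x1]=m[y0:y1,x0:x1]
    cs,_=cv2.findContours(z,cv2.RETR_EXTERNAL,cv2.CHAIN_APPROX_NONE)
    for q in cs:
        if cv2.contourArea(q)<60: continue
        M=cv2.moments(q); cen=(M['m10']/M['m00'],M['m01']/M['m00'])
        w=np.array([onz(K,P,u,v,zt)[:2] for u,v in q[:,0].astype(float)])*1000
        r=cv2.minAreaRect(w.astype(np.float32))
        X=onz(K,P,*cen,zt)
        (a,b),ang=r[1],r[2]
        la=ang if a>b else ang+90
        print(n,np.round(cen,1),X.round(4),"size",np.round(sorted(r[1]),1),"long-axis deg",round(la%180,1))
    # copper
    m=((hsv[:,:,0]<12)&(hsv[:,:,1]>130)&(hsv[:,:,2]>90)).astype(np.uint8)*255
    cs,_=cv2.findContours(m,cv2.RETR_EXTERNAL,cv2.CHAIN_APPROX_NONE)
    for q in cs:
        if cv2.contourArea(q)>200: print(n,"copper?",cv2.boundingRect(q),cv2.contourArea(q))
c,K,P=load("top0"); cv2.imwrite("pics/ctop.png",cv2.resize(c[165:300,150:410,::-1],None,fx=3,fy=3,interpolation=cv2.INTER_CUBIC))
c,K,P=load("scene0"); cv2.imwrite("pics/cscene.png",cv2.resize(c[100:230,240:370,::-1],None,fx=4.5,fy=4.5,interpolation=cv2.INTER_CUBIC))
```

```text
top [361.  258.8] [ 0.4274 -0.2656  0.011 ] size [28.7 54.7] long-axis deg 75.0
top [316.  254.1] [ 0.4366 -0.1448  0.011 ] size [29.2 55.5] long-axis deg 82.9
top [369.8 214.3] [ 0.5479 -0.2912  0.011 ] size [28.5 54.1] long-axis deg 60.5
top [324.8 204.3] [ 0.5718 -0.1682  0.011 ] size [28.4 54.8] long-axis deg 88.0
scene [194.4 189. ] [ 0.5751 -0.1698  0.011 ] size [32.6 57.8] long-axis deg 87.4
scene [157.1 177.2] [ 0.5518 -0.2909  0.011 ] size [32.6 58. ] long-axis deg 60.6
scene [212.8 154.2] [ 0.4402 -0.1459  0.011 ] size [32.2 58.5] long-axis deg 82.9
scene [176.1 147.2] [ 0.4311 -0.2666  0.011 ] size [32.1 57.6] long-axis deg 76.7
scene copper? (269, 168, 29, 23) 468.0
```

View pics/ctop.png

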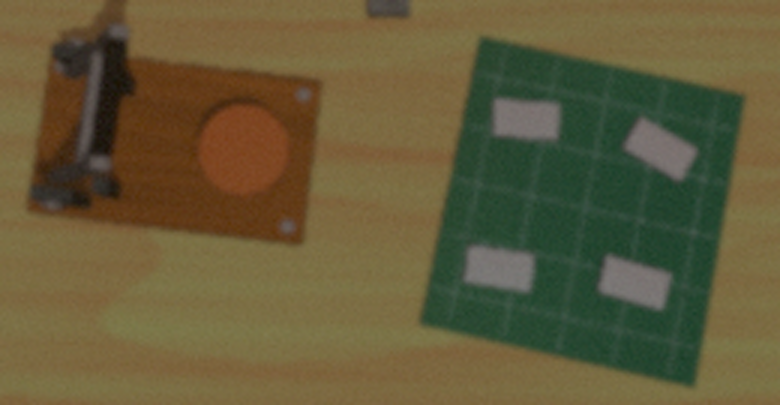

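View pics/cscene.png

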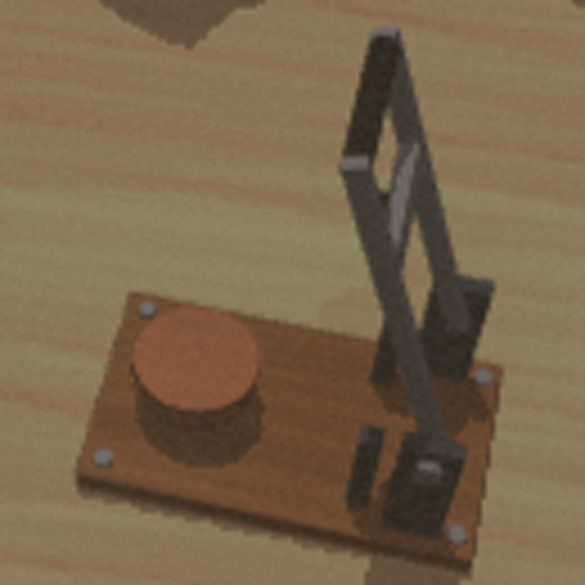

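The close crop confirms four pale aluminium plates on the mat. The press is at the left with its copper disc near crop pixel (243,147), and the lever is upright. Next I'll measure the press pose from its base corners, the disc top and the handle ends.

Run:
```python
from h import *
from scipy.optimize import least_squares
ct,Kt,Pt=load("top0"); cs,Ks,Ps=load("scene0")
def tp(u,v): return (150+(u+.5)/3-.5,165+(v+.5)/3-.5)
def sp(u,v): return (240+(u+.5)/4.5-.5,100+(v+.5)/4.5-.5)
print("top corners z18");
for q in [(320,78),(301,242),(28,210),(50,57)]: print(onz(Kt,Pt,*tp(*q),.018).round(4))
print("scene corners z18")
for q in [(131,292),(79,478),(470,558),(500,366)]: print(onz(Ks,Ps,*sp(*q),.018).round(4))
def ell(c,box):
    x0,y0,x1,y1=box; hsv=cv2.cvtColor(c,cv2.COLOR_RGB2HSV)[y0:y1,x0:x1].astype(int); 
    rgb=c[y0:y1,x0:x1].astype(int)
    return hsv,rgb
h,r=ell(ct,(205,190,255,240)); 
print("disc",ct[214,231],"wood",ct[205,205],ct[232,250]); print("scene disc",cs[180,284],"side",cs[192,284],"wood",cs[205,300])
for n,c,K,P,box,seed in (("top",ct,Kt,Pt,(205,190,255,240),(231,214)),("scene",cs,Ks,Ps,(262,160,305,200),(284,180))):
    d=np.linalg.norm(c.astype(float)-c[seed[1]-3:seed[1]+4,seed[0]-3:seed[0]+4].reshape(-1,3).mean(0),axis=2)
    m=np.zeros(d.shape,np.uint8); x0,y0,x1,y1=box; m[y0:y1,x0:x1]=(d[y0:y1,x0:x1]<28)*255
    m=cv2.morphologyEx(cv2.morphologyEx(m,cv2.MORPH_OPEN,np.ones((3,3),np.uint8)),cv2.MORPH_CLOSE,np.ones((3,3),np.uint8))
    q=max(cv2.findContours(m,cv2.RETR_EXTERNAL,cv2.CHAIN_APPROX_NONE)[0],key=cv2.contourArea)
    e=cv2.fitEllipse(cv2.convexHull(q)); print(n,"ellipse",np.round(e[0],2),np.round(e[1],2),round(e[2],1))
    for z in (.06,.0665,.073): print(z,onz(K,P,*e[0],z).round(4))
```

```text
top corners z18
[0.6033 0.0201 0.018 ]
[0.4546 0.0331 0.018 ]
[0.4762 0.2786 0.018 ]
[0.6159 0.2675 0.018 ]
scene corners z18
[0.4575 0.0319 0.018 ]
[0.6064 0.0217 0.018 ]
[0.624  0.2649 0.018 ]
[0.4789 0.2774 0.018 ]
disc [127  68  30] wood [95 56 22] [96 58 20]
scene disc [133  84  59] side [71 49 35] wood [109  75  50]
top ellipse [231.12 215.08] [30.71 31.78] 47.1
0.06 [0.5303 0.0842 0.06  ]
0.0665 [0.5296 0.0839 0.0665]
0.073 [0.529  0.0835 0.073 ]
scene ellipse [283.14 178.6 ] [23.71 28.44] 92.4
0.06 [0.5314 0.0836 0.06  ]
0.0665 [0.5359 0.0839 0.0665]
0.073 [0.5405 0.0842 0.073 ]
```

```bash
cat >> h.py <<'E'
def th(s=None):
    s=s or bot.read_state(); R=np.array(s["tcp_rot"]); return np.degrees(np.arctan2(R[1,1],R[0,1]))
def to(x=None,y=None,z=None,ang=None):
    s=bot.read_state(); p=np.array(s["position"]); R=np.array(s["tcp_rot"])
    t=np.array([p[0] if x is None else x,p[1] if y is None else y,p[2] if z is None else z])
    d=R.T@(t-p)*1000; a=th(s)
    print("t",s["time_s"],"pos",p.round(4),"theta",a.round(2),"q6",round(s["joint_positions"][5],1),"F",np.round(s["force"],1),"open",round(s["opening"]*87,1),"| tool dp mm",d.round(1),"yaw",None if ang is None else round(-(((ang-a)+180)%360-180),1))
E
python3 -m inch '{"dp":[[0,-23,20.9],[0,-23,20.9],[0,-23,20.9],[0,-23,20.9],[0,-23,20.9],[0,-23,20.9],[0,-23,20.9],[0,-23,20.9],[0,-23,20.9],[0,-23,20.9],[0,-23,20.9],[0,-23,20.9],[0,-23,20.9],[0,-23,20.9]],"yaw":[0,0,0,0,0,0,0,0,0,0,0,0,0,0]}' 60; python3 -c "
from h import *
to(.4384,-.1454,None,-7)"
```

```text
time_s: 1.32
position: [0.3709, 0.1987, 0.2336]
tcp_rot: [[-0.0, 0.303, 0.953], [0.0, 0.953, -0.303], [-1.0, 0.0, -0.0]]
force: [1.0, 0.1, 0.1]
opening: 0.689
t 1.3167 pos [0.3709 0.1987 0.2336] theta 72.37 q6 -59.5 F [1.  0.1 0.1] open 59.9 | tool dp mm [  -0.  -307.5  168.6] yaw 79.4
```

```bash
python3 -m inch '{"dp":[[0,-28,15.3],[0,-28,15.3],[0,-28,15.3],[0,-28,15.3],[0,-28,15.3],[0,-28,15.3],[0,-28,15.3],[0,-28,15.3],[0,-28,15.3],[0,-28,15.3],[0,-28,15.3]],"yaw":[0,0,0,0,0,0,0,0,0,0,0]}' 60; python3 -m inch '{"dp":[[15,0,0],[15,0,0],[15,0,0],[15,0,0],[15,0,0],[15,0,0],[15,0,0],[15,0,0],[15,0,0],[15,0,0],[15,0,0],[0,0,0]],"yaw":[6.6,6.6,6.6,6.6,6.6,6.6,6.6,6.6,6.6,6.6,6.7,6.7]}'; python3 -c "
from h import *
to(.4384,-.1454,.016,-7); shot('wrist','w1')"
```

```text
time_s: 2.23
position: [0.4376, -0.146, 0.2335]
tcp_rot: [[-0.0, 0.303, 0.953], [0.0, 0.953, -0.303], [-1.0, 0.0, -0.0]]
force: [1.2, 0.3, -0.3]
opening: 0.691
time_s: 3.23
position: [0.4365, -0.1438, 0.0663]
tcp_rot: [[-0.004, 0.992, -0.128], [0.002, -0.128, -0.992], [-1.0, -0.004, -0.002]]
force: [-0.5, -0.3, 0.1]
opening: 0.687
t 3.2333 pos [ 0.4365 -0.1438  0.0663] theta -7.37 q6 -24.8 F [-0.5 -0.3  0.1] open 59.8 | tool dp mm [50.3  2.4  1.5] yaw -0.4
```

View pics/w1.png

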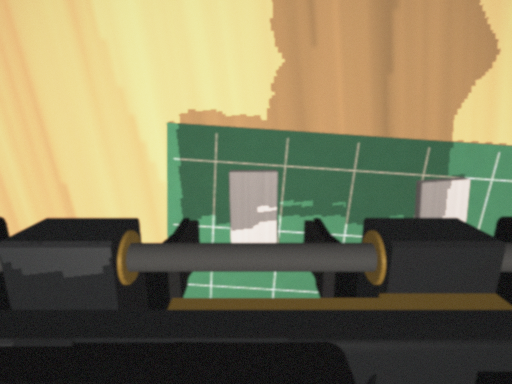

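The wrist view shows the plate between the fingers, at columns 230–279 with its upper end at row 171. I'll check that end's position and then descend.

```bash
python3 - <<'E'
from h import *
c,K,P=load('w1')
for u,v in ((230,171),(279,172),(230,238),(276,238)): print(onz(K,P,u,v,.011).round(4))
E
python3 -m inch '{"dp":[[10,2,1],[10,0,0],[10,0,0],[10,0,0],[9.5,0,0],[0,0,0]],"yaw":[0,0,0,0,0,0]}'; python3 -c "
from h import *
to(.4384,-.1454,.0155,-7)"
```

```text
[ 0.426 -0.112  0.011]
[ 0.4596 -0.117   0.011 ]
[ 0.4188 -0.1614  0.011 ]
[ 0.4523 -0.1657  0.011 ]
time_s: 3.78
position: [0.439, -0.1454, 0.0175]
tcp_rot: [[-0.002, 0.993, -0.121], [0.001, -0.121, -0.993], [-1.0, -0.002, -0.001]]
force: [-0.4, -0.4, 0.5]
opening: 0.689
t 3.7833 pos [ 0.439  -0.1454  0.0175] theta -6.97 q6 -25.2 F [-0.4 -0.4  0.5] open 59.9 | tool dp mm [ 2.  -0.6  0.1] yaw 0.0
```

```bash
python3 -m inch '{"dp":[[2,0,-1],[0,0,0]],"yaw":[0,0]}'; python3 -m inch '{"dp":[[0,0,0],[0,0,0],[0,0,0],[0,0,0],[0,0,0],[0,0,0]],"yaw":[0,0,0,0,0,0]}' 25; python3 -m inch '{"dp":[[-10,0,0],[-20,0,0],[-20,0,0],[-20,0,0],[-30,0,0],[-30,0,0],[-30,0,0]],"yaw":[0,0,0,0,0,0,0]}'; python3 -c "
from h import *
to(.533,.084,.16,170);shot('wrist','w2')"
```

```text
time_s: 3.95
position: [0.4397, -0.1445, 0.0169]
tcp_rot: [[-0.0, 0.993, -0.122], [0.0, -0.122, -0.993], [-1.0, -0.0, -0.0]]
force: [0.7, 0.4, -0.0]
opening: 0.687
time_s: 4.45
position: [0.4397, -0.1447, 0.0173]
tcp_rot: [[0.0, 0.992, -0.122], [-0.0, -0.122, -0.992], [-1.0, 0.0, 0.0]]
force: [-0.0, -0.2, 1.9]
opening: 0.387
time_s: 5.03
position: [0.439, -0.1442, 0.1789]
tcp_rot: [[-0.0, 0.992, -0.123], [0.0, -0.123, -0.992], [-1.0, -0.0, -0.0]]
force: [0.7, 0.1, -0.9]
opening: 0.38
t 5.0333 pos [ 0.439  -0.1442  0.1789] theta -7.04 q6 -25.1 F [ 0.7  0.1 -0.9] open 33.1 | tool dp mm [  18.9   65.3 -238. ] yaw -177.0
```

View pics/w2.png

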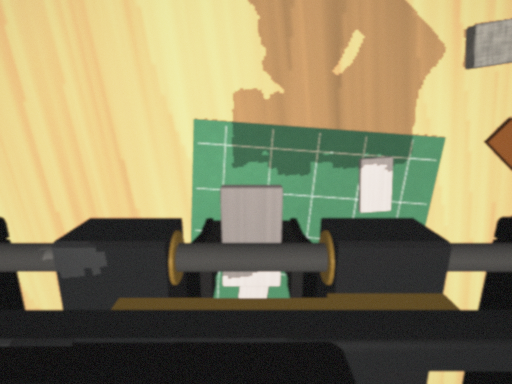

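```bash
python3 -m inch '{"dp":[[0,0,0],[0,0,0],[0,0,0],[0,0,0],[0,0,0],[0,0,0],[0,0,0],[0,0,0],[0,0,0],[0,0,0],[0,0,0],[0,0,0],[0,0,0],[0,0,0],[0,0,0],[0,0,0],[0,0,0],[0,0,0]],"yaw":[-7,-7,-7,-7,-7,-7,-7,-7,-7,-7,-7,-7,-7,-7,-7,-7,-7,-7]}';  python3 -c "
from h import *
to(.535,-.03,.16,154)"
```

```text
time_s: 6.58
position: [0.4393, -0.1444, 0.1774]
tcp_rot: [[0.0, -0.49, 0.872], [0.0, 0.872, 0.49], [-1.0, 0.0, 0.0]]
force: [0.1, -0.5, -0.3]
opening: 0.38
t 6.5833 pos [ 0.4393 -0.1444  0.1774] theta 119.31 q6 -151.4 F [ 0.1 -0.5 -0.3] open 33.0 | tool dp mm [ 17.4  52.9 139.4] yaw -34.7
```

```bash
python3 -m inch '{"dp":[[3,10,28],[3,10,28],[3,11,28],[3,11,28],[3,11,28]],"yaw":[0,0,0,0,0]}'; python3 -m inch '{"dp":[[0,0,0],[0,0,0],[0,0,0],[0,0,0]],"yaw":[-7,-7,-7,-6]}';  python3 -c "
from h import *
to(.5355,.084,.10,158)"
```

```text
time_s: 7.0
position: [0.5369, -0.0292, 0.1623]
tcp_rot: [[-0.0, -0.484, 0.875], [0.0, 0.875, 0.484], [-1.0, 0.0, -0.0]]
force: [0.3, -0.6, -0.7]
opening: 0.381
time_s: 7.33
position: [0.5361, -0.0299, 0.1622]
tcp_rot: [[-0.0, -0.832, 0.554], [0.0, 0.554, 0.832], [-1.0, 0.0, -0.0]]
force: [0.0, -1.0, -1.4]
opening: 0.382
t 7.3333 pos [ 0.5361 -0.0299  0.1622] theta 146.35 q6 -161.5 F [ 0.  -1.  -1.4] open 33.2 | tool dp mm [62.3 63.6 94.5] yaw -11.7
```

```bash
python3 -m inch '{"dp":[[6,12.7,18.9],[6,12.7,18.9],[6,12.7,18.9],[6,12.7,18.9],[6,12.7,18.9]],"yaw":[0,0,0,0,0]}'; python3 -m inch '{"dp":[[8,0,0],[8,0,0],[4,0,0],[0,0,0]],"yaw":[-6,-5.7,0,0]}';  python3 -c "
from h import *
to(.5355,.084,.09,158);shot('wrist','w3');shot('scene','s3',(240,100,370,230),4.5);shot('top','t3')"
```

```text
time_s: 7.75
position: [0.5363, 0.0844, 0.1322]
tcp_rot: [[-0.0, -0.829, 0.56], [0.0, 0.56, 0.829], [-1.0, 0.0, -0.0]]
force: [0.5, -0.7, -0.5]
opening: 0.378
time_s: 8.08
position: [0.5358, 0.0835, 0.1115]
tcp_rot: [[-0.002, -0.924, 0.382], [0.0, 0.382, 0.924], [-1.0, 0.002, -0.001]]
force: [0.1, -0.3, -0.4]
opening: 0.384
t 8.0833 pos [0.5358 0.0835 0.1115] theta 157.52 q6 -160.5 F [ 0.1 -0.3 -0.4] open 33.4 | tool dp mm [21.5  0.5  0.4] yaw -0.5
```

View pics/w3.png

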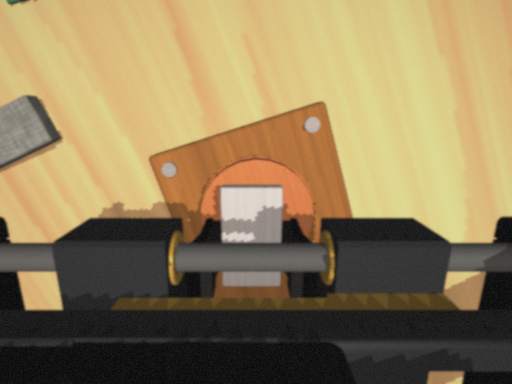

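View pics/s3.png

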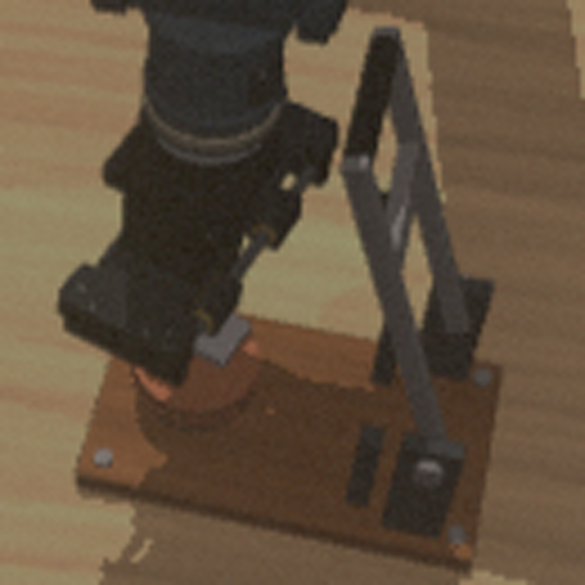

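The wrist view shows the plate at columns 221–282 over the copper disc, whose arc tops out near (258,159) and spans columns 201–315 at row 212. I'll fit the disc circle.

Run:
```python
from h import *
from scipy.optimize import least_squares
c,K,P=load('w3')
hsv=cv2.cvtColor(c,cv2.COLOR_RGB2HSV)
print(c[170,258],c[205,212],c[140,258])
m=((c[:,:,0].astype(int)-c[:,:,1]>75)&(c[:,:,0]>150)).astype(np.uint8)*255
m[:150]=0;m[216:]=0;m[:,:190]=0;m[:,330:]=0
pts=[]
for v in range(170,216,3):
    u=np.where(m[v])[0]
    if len(u): pts+= [(u.min()-.5,v),(u.max()+.5,v)]
for u in range(235,282,4):
    v=np.where(m[:,u])[0]
    if len(v): pts.append((u,v.min()-.5))
print([(float(a),b) for a,b in pts][:30])
for z in (.060,.064,.068,.073):
    w=np.array([onz(K,P,u,v,z)[:2] for u,v in pts])
    f=lambda q:np.hypot(w[:,0]-q[0],w[:,1]-q[1])-q[2]
    r=least_squares(f,[.53,.08,.04],loss='soft_l1',f_scale=.0005); print(z,r.x.round(4),np.abs(r.fun).mean())
```

```text
[224 134  79] [203 119  71] [175 112  57]
[(218.5, 170), (295.5, 170), (219.5, 173), (297.5, 173), (216.5, 176), (300.5, 176), (211.5, 179), (303.5, 179), (210.5, 182), (304.5, 182), (208.5, 185), (305.5, 185), (206.5, 188), (307.5, 188), (205.5, 191), (308.5, 191), (204.5, 194), (309.5, 194), (203.5, 197), (310.5, 197), (202.5, 200), (311.5, 200), (201.5, 203), (311.5, 203), (201.5, 206), (312.5, 206), (200.5, 209), (312.5, 209), (200.5, 212), (312.5, 212)]
0.06 [0.5327 0.0859 0.0394] 0.0005975761182188112
0.064 [0.5322 0.0846 0.0386] 0.0005859733380307148
0.068 [0.5318 0.0833 0.0379] 0.0005743658858740399
0.073 [0.5312 0.0817 0.0369] 0.00055984957506838
```

```bash
python3 -m inch '{"dp":[[6,2.2,0.7],[6,0,0],[6,0,0],[5,0,0],[0,0,0]],"yaw":[0,0,0,0,0]}'|grep -E "pos|force"; python3 -m inch '{"dp":[[2,0,0],[2,0,0],[0,0,0]],"yaw":[0,0,0]}'|grep -E "pos|force"; python3 -m inch '{"dp":[[2,0,0],[0,0,0]],"yaw":[0,0]}'|grep -E "pos|force"; python3 -m inch '{"dp":[[2,0,0],[0,0,0]],"yaw":[0,0]}'|grep -E "pos|force"
```

```text
position: [0.5341, 0.0848, 0.0877]
force: [-0.1, -0.3, -0.1]
position: [0.5349, 0.0848, 0.0847]
force: [0.2, 0.6, -0.6]
position: [0.535, 0.0849, 0.0829]
force: [0.1, -0.3, 0.3]
position: [0.5349, 0.0849, 0.0809]
force: [-0.1, -0.7, -1.3]
```

Underside is now at about z = 0.067 with no contact yet. I'll continue in small steps.

```bash
for i in 1; do python3 -m inch '{"dp":[[1.5,0,0],[0,0,0]],"yaw":[0,0]}'|grep -E "pos|force"; python3 -m inch '{"dp":[[1.5,0,0],[0,0,0]],"yaw":[0,0]}'|grep -E "pos|force"; python3 -m inch '{"dp":[[1,0,0],[0,0,0]],"yaw":[0,0]}'|grep -E "pos|force"; done
```

```text
position: [0.5349, 0.0848, 0.0794]
force: [0.0, 0.2, -0.4]
position: [0.5349, 0.0849, 0.0779]
force: [0.7, 0.5, -0.4]
position: [0.5351, 0.0849, 0.0772]
force: [-0.0, -0.4, 0.8]
```

```bash
python3 -m inch '{"dp":[[1,0,0],[0,0,0]],"yaw":[0,0]}'|grep -E "pos|force"; python3 -m inch '{"dp":[[1,0,0],[0,0,0]],"yaw":[0,0]}'|grep -E "pos|force"
```

```text
position: [0.5351, 0.0848, 0.0771]
force: [-1.3, -0.1, 8.5]
position: [0.5351, 0.0849, 0.0771]
force: [-3.0, -1.1, 15.7]
```

```bash
python3 -m inch '{"dp":[[-1.7,0,0],[0,0,0]],"yaw":[0,0]}'|grep -E "pos|force"; python3 -m inch '{"dp":[[0,0,0],[0,0,0],[0,0,0],[0,0,0]],"yaw":[0,0,0,0]}' 52|grep -E "pos|force|open"; python3 -m inch '{"dp":[[-5,0,0],[-15,0,0],[-25,0,0],[-25,0,0]],"yaw":[0,0,0,0]}'|grep -E "pos|force"; python3 -c "
from h import *
to(.536,-.03,None,146);shot('wrist','w4')"
```

```text
position: [0.5354, 0.0849, 0.0773]
force: [-0.1, -0.2, -0.8]
position: [0.5348, 0.0849, 0.0763]
force: [0.3, 0.1, 0.7]
opening: 0.571
position: [0.5342, 0.0848, 0.1469]
force: [0.8, 0.3, 0.9]
t 10.9 pos [0.5342 0.0848 0.1469] theta 157.66 q6 -160.5 F [0.8 0.3 0.9] open 51.8 | tool dp mm [  -0.   -45.3 -105.5] yaw 11.7
```

View pics/w4.png

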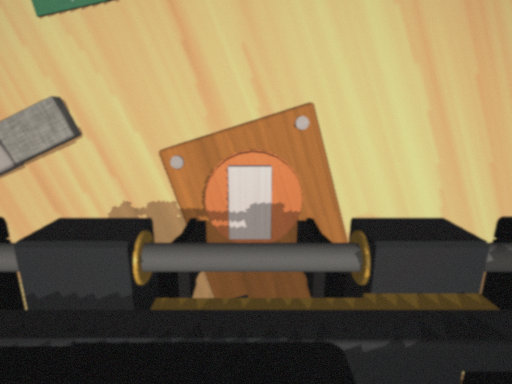

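```bash
python3 -m inch '{"dp":[[-5,-3,-8],[-5,-3,-8],[0,0,0]],"yaw":[6,5.7,0]}' 60|grep -E "pos|force"; python3 -c "
from h import *
to(.54,-.04,.18,146)
c,K,P=load('w4')
for z,l in ((.063,[(252,152),(204,200),(301,200)]),(.071,[(228,166),(271,166),(230,238),(270,240)])):
    for u,v in l: print(z,onz(K,P,u,v,z).round(4))
"
```

```text
position: [0.5342, 0.0669, 0.158]
force: [0.7, 0.3, 0.2]
t 11.2 pos [0.5342 0.0669 0.158 ] theta 145.82 q6 -150.5 F [0.7 0.3 0.2] open 58.7 | tool dp mm [-22.  -64.9 -85.1] yaw -0.2
0.063 [0.519  0.0493 0.063 ]
0.063 [0.5695 0.0704 0.063 ]
0.063 [0.497  0.1002 0.063 ]
0.071 [0.5395 0.0512 0.071 ]
0.071 [0.5093 0.0636 0.071 ]
0.071 [0.5614 0.1058 0.071 ]
0.071 [0.5321 0.1197 0.071 ]
```

```bash
python3 -m inch '{"dp":[[-5,-16,-21],[-5,-16,-21],[-5,-16,-21],[-5,-16,-21]],"yaw":[0,0,0,0]}'|grep -E "pos|force"; python3 -m inch '{"dp":[[0,0,0],[0,0,0],[0,0,0],[0,0,0],[0,0,0],[0,0,0],[0,0,0],[0,0,0],[0,0,0],[0,0,0],[0,0,0],[0,0,0],[0,0,0],[0,0,0],[0,0,0],[0,0,0],[0,0,0],[0,0,0],[0,0,0],[0,0,0]],"yaw":[7.1,7.1,7.1,7.1,7.1,7.1,7.1,7.1,7.1,7.1,7.1,7.1,7.1,7.1,7.1,7.1,7.1,7.1,7.1,7.1]}'|grep -E "pos|force";  python3 -c "
from h import *
to(.5742,-.168,.08,-2)"
```

```text
position: [0.5394, -0.0381, 0.1766]
force: [-0.0, -0.3, -0.0]
position: [0.5394, -0.0372, 0.1763]
force: [0.3, 0.1, -0.2]
t 13.2 pos [ 0.5394 -0.0372  0.1763] theta 3.77 q6 -19.6 F [ 0.3  0.1 -0.2] open 59.9 | tool dp mm [ 96.2  26.1 132.9] yaw 5.8
```

```bash
python3 -m inch '{"dp":[[20,6.5,33.2],[25,6.5,33.2],[25,6.5,33.2],[25,6.6,33.3],[0,0,0],[0,0,0]],"yaw":[0,0,0,0,5.8,0]}'|grep -E "pos|force"; python3 -c "
from h import *
to(.5742,-.168,.016,-2);c=shot('wrist','w5')"
```

```text
position: [0.5738, -0.1686, 0.0798]
force: [-0.2, 0.3, -1.0]
t 13.7 pos [ 0.5738 -0.1686  0.0798] theta -1.99 q6 -25.1 F [-0.2  0.3 -1. ] open 60.1 | tool dp mm [63.8  0.5 -0.5] yaw 0.0
```

View pics/w5.png

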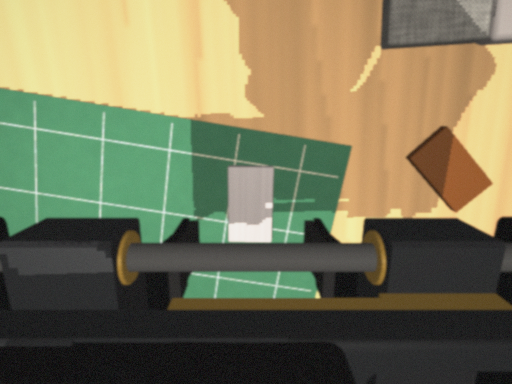

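The pale plate is centred between the fingers at columns 228–273, with its end at row 167. The brown look-alike sits apart at (450,168). I'll descend, grip and lift.

```bash
python3 -c "
from h import *
c,K,P=load('w5')
print((onz(K,P,228,167,.011)+onz(K,P,273,167,.011))/2)"
python3 -m inch '{"dp":[[14,0,0],[14,0,0],[14,0,0],[14,0,0],[5,0,0],[2.5,0,0],[0,0,0]],"yaw":[0,0,0,0,0,0,0]}'|grep -E "pos|force"; python3 -m inch '{"dp":[[0,0,0],[0,0,0],[0,0,0],[0,0,0],[0,0,0],[0,0,0]],"yaw":[0,0,0,0,0,0]}' 25|grep -E "pos|force|open"
```

```text
[ 0.57471655 -0.13808038  0.011     ]
position: [0.5746, -0.1665, 0.0194]
force: [0.2, 0.5, 0.4]
position: [0.5747, -0.1675, 0.0194]
force: [-0.4, 0.8, 1.4]
opening: 0.379
```

```bash
python3 -m inch '{"dp":[[0,0,0],[0,0,0]],"yaw":[0,0]}' 50|grep -E "pos|force|open"; python3 -m inch '{"dp":[[2,0,0],[1.5,0,0],[0,0,0]],"yaw":[0,0,0]}'|grep -E "pos|force"; python3 -m inch '{"dp":[[0,0,0],[0,0,0],[0,0,0],[0,0,0],[0,0,0]],"yaw":[0,0,0,0,0]}' 25|grep -E "pos|force|open"
```

```text
position: [0.5746, -0.1674, 0.0191]
force: [-0.1, 0.0, -1.1]
opening: 0.462
position: [0.5742, -0.1672, 0.015]
force: [0.0, -0.3, -0.2]
position: [0.5745, -0.1674, 0.0155]
force: [0.1, -0.5, 0.5]
opening: 0.385
```

```bash
python3 -m inch '{"dp":[[-10,0,0],[-20,0,0],[-20,0,0],[-30,0,0],[-30,0,0],[-30,0,0],[-22,0,0],[0,0,0],[0,0,0],[0,0,0],[0,0,0],[0,0,0],[0,0,0],[0,0,0],[0,0,0],[0,0,0],[0,0,0],[0,0,0],[0,0,0],[0,0,0]],"yaw":[0,0,-7,-7,-7,-7,-7,-7,-7,-7,-7,-7,-7,-7,-7,-7,-7,-7,-7,0]}'; python3 -c "
from h import *
to(.535,-.03,.16,146)"
```

```text
time_s: 17.33
position: [0.5744, -0.1673, 0.1782]
tcp_rot: [[0.0, -0.458, 0.889], [-0.0, 0.889, 0.458], [-1.0, -0.0, 0.0]]
force: [-0.1, 0.7, -0.8]
opening: 0.387
t 17.3333 pos [ 0.5744 -0.1673  0.1782] theta 117.28 q6 -144.2 F [-0.1  0.7 -0.8] open 33.7 | tool dp mm [ 18.2 140.1  27.9] yaw -28.7
```

```bash
python3 -m inch '{"dp":[[4,35,7],[4,35,7],[4,35,7],[4,35,7],[0,0,0],[0,0,0],[0,0,0],[0,0,0],[0,0,0]],"yaw":[0,0,0,0,-7,-7,-7,-7,0]}'; python3 -c "
from h import *
to(.535,.085,.13,157.7)"
```

```text
time_s: 18.08
position: [0.5356, -0.0298, 0.1621]
tcp_rot: [[0.001, -0.821, 0.572], [-0.0, 0.572, 0.821], [-1.0, -0.001, 0.0]]
force: [-0.6, -0.4, -0.0]
opening: 0.386
t 18.0833 pos [ 0.5356 -0.0298  0.1621] theta 145.14 q6 -160.3 F [-0.6 -0.4 -0. ] open 33.6 | tool dp mm [32.1 66.1 93.9] yaw -12.6
```

```bash
python3 -m inch '{"dp":[[6,13.2,18.8],[6,13.2,18.8],[6,13.2,18.8],[6,13.2,18.8],[6,13.3,18.7],[8,0,0],[8,0,0],[4,0,0],[0,0,0]],"yaw":[0,0,0,0,0,-6.3,-6.3,0,0]}'; python3 -c "
from h import *
to(.535,.085,.0865,157.7);shot('wrist','w6');shot('scene','s6',(240,100,370,230),4.5)"
```

```text
time_s: 18.83
position: [0.5343, 0.0849, 0.1109]
tcp_rot: [[-0.002, -0.923, 0.384], [0.0, 0.384, 0.923], [-1.0, 0.002, -0.001]]
force: [0.4, -0.1, -0.9]
opening: 0.386
t 18.8333 pos [0.5343 0.0849 0.1109] theta 157.41 q6 -160.2 F [ 0.4 -0.1 -0.9] open 33.6 | tool dp mm [24.4 -0.6  0.4] yaw -0.3
```

View pics/w6.png

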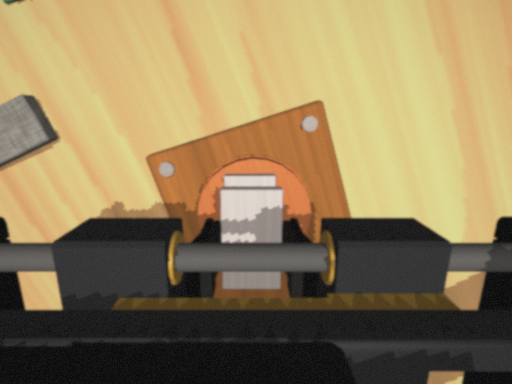

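```bash
python3 - <<'E'
from h import *
c,K,P=load('w6'); R=np.array(bot.read_state()["tcp_rot"])
a=onz(K,P,(223+276)/2,174.5,.071); b=onz(K,P,(221+282)/2,187.5,.1064)
print(a,b,R.T@(a-b)*1000)
E
python3 -m inch '{"dp":[[6,-0.6,0.4],[6,0,0],[5,0,0],[0,0,0]],"yaw":[-0.3,0,0,0]}'|grep -E "pos|force";python3 -m inch '{"dp":[[2,0,0],[2,0,0],[0,0,0]],"yaw":[0,0,0]}'|grep -E "pos|force"
```

```text
[0.52413145 0.05694776 0.071     ] [0.52300878 0.05733933 0.1064    ] [35.40007333 -1.18496503  0.06627638]
position: [0.5348, 0.0848, 0.0934]
force: [-0.2, 0.1, -1.3]
position: [0.5355, 0.0849, 0.0902]
force: [0.1, -0.1, -0.6]
```

```bash
python3 -m inch '{"dp":[[2,0,0],[1.5,0,0],[0,0,0]],"yaw":[0,0,0]}'|grep -E "pos|force";python3 -m inch '{"dp":[[1.3,0,0],[0,0,0]],"yaw":[0,0]}'|grep -E "pos|force"; python3 -m inch '{"dp":[[1,0,0],[0,0,0]],"yaw":[0,0]}'|grep -E "pos|force"; python3 -m inch '{"dp":[[1,0,0],[0,0,0]],"yaw":[0,0]}'|grep -E "pos|force"
```

```text
position: [0.5355, 0.085, 0.0868]
force: [0.5, 0.2, -0.2]
position: [0.5356, 0.085, 0.0856]
force: [-0.4, -0.6, -0.4]
position: [0.5356, 0.085, 0.0846]
force: [0.1, 0.1, -1.2]
position: [0.5356, 0.085, 0.0836]
force: [-0.1, -0.8, -0.5]
```

```bash
python3 -m inch '{"dp":[[1,0,0],[0,0,0]],"yaw":[0,0]}'|grep -E "pos|force"; python3 -m inch '{"dp":[[0.7,0,0],[0,0,0]],"yaw":[0,0]}'|grep -E "pos|force"
```

```text
position: [0.5357, 0.085, 0.0833]
force: [-1.4, 0.2, 4.1]
position: [0.5357, 0.085, 0.0833]
force: [-2.9, 0.3, 9.0]
```

```bash
python3 -m inch '{"dp":[[-1.2,0,0],[0,0,0]],"yaw":[0,0]}'|grep -E "pos|force"; python3 -m inch '{"dp":[[0,0,0],[0,0,0],[0,0,0],[0,0,0]],"yaw":[0,0,0,0]}' 52|grep -E "pos|force|open"; python3 -m inch '{"dp":[[-5,0,0],[-15,0,0],[-25,0,0],[-20,0,0]],"yaw":[0,0,0,0]}'|grep -E "pos|force"; python3 -c "
from h import *
to(.534,-.0,None,146);shot('wrist','w7')"
```

```text
position: [0.5359, 0.085, 0.0835]
force: [-0.8, -0.2, -0.1]
position: [0.5356, 0.085, 0.083]
force: [0.8, -0.6, -0.2]
opening: 0.568
position: [0.5355, 0.085, 0.1492]
force: [0.8, 0.6, -0.2]
t 21.4333 pos [0.5355 0.085  0.1492] theta 158.07 q6 -160.9 F [ 0.8  0.6 -0.2] open 52.0 | tool dp mm [ -0.  -30.3 -79.4] yaw 12.1
```

View pics/w7.png

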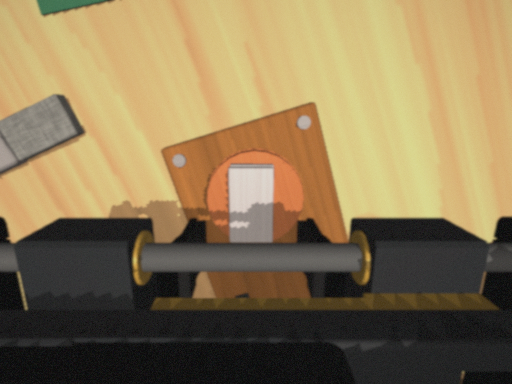

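Both plates are stacked neatly near the disc's centre: the stack spans columns 229–274 and the disc columns 206–303. Next I'll check the predicted handle position against two views.

Run:
```python
from h import *
ct,Kt,Pt=load("top0"); cs,Ks,Ps=load("scene0")
o=np.array([.5345,.085,0]); a=np.radians(-4.4); px=np.array([np.cos(a),np.sin(a),0]); py=np.array([-np.sin(a),np.cos(a),0])
H=lambda L,x=0:o+px*x+py*(.150-.230*np.cos(L))+np.array([0,0,.095+.230*np.sin(L)])
for x in (-.04,0,.04): print(x,H(1.25,x).round(4),"scene",proj(Ks,Ps,H(1.25,x)).round(1),"top",proj(Kt,Pt,H(1.25,x)).round(1))
# measured ends
print("scene meas plane z.313:",onz(Ks,Ps,322.2,121.4,.313).round(4))
print("top:",onz(Kt,Pt,186.3,197.3,.313).round(4))
for L in np.arange(1.25,-.01,-.125): print(round(L,3),H(L).round(4))
im=cs[100:180,300:350,::-1].copy(); cv2.imwrite('pics/hs.png',cv2.resize(im,None,fx=7,fy=7,interpolation=cv2.INTER_CUBIC))
im=ct[165:250,150:220,::-1].copy(); im=cv2.convertScaleAbs(im,alpha=1.8); cv2.imwrite('pics/ht.png',cv2.resize(im,None,fx=7,fy=7,interpolation=cv2.INTER_CUBIC))
```

```text
-0.04 [0.5006 0.1653 0.3133] scene [325.1 109.4] top [183.6 216. ]
0 [0.5404 0.1622 0.3133] scene [322.4 121.9] top [186.2 196.5]
0.04 [0.5803 0.1592 0.3133] scene [319.6 135.1] top [188.8 177.2]
scene meas plane z.313: [0.5387 0.1616 0.313 ]
top: [0.5388 0.162  0.313 ]
1.25 [0.5404 0.1622 0.3133]
1.125 [0.5384 0.1357 0.3025]
1.0 [0.5365 0.1107 0.2885]
0.875 [0.5347 0.0876 0.2715]
0.75 [0.5331 0.0668 0.2518]
0.625 [0.5317 0.0486 0.2296]
0.5 [0.5305 0.0333 0.2053]
0.375 [0.5296 0.0212 0.1792]
0.25 [0.5289 0.0124 0.1519]
0.125 [0.5285 0.007  0.1237]
0.0 [0.5284 0.0052 0.095 ]
```

View pics/hs.png

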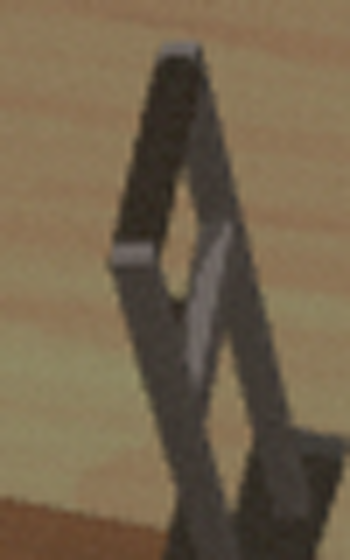

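View pics/ht.png

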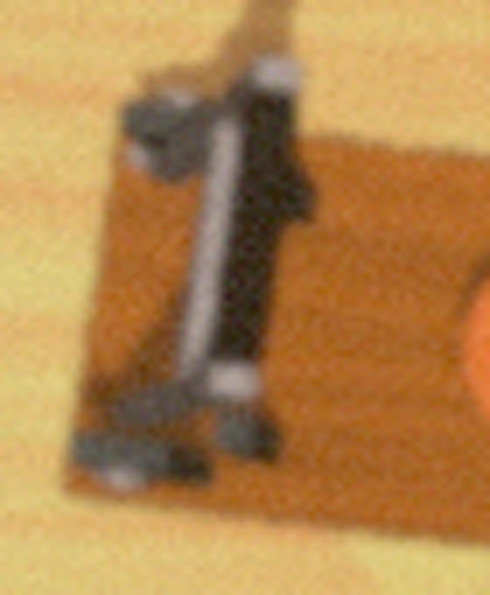

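```bash
python3 -m inch '{"dp":[[-5,-8,-18],[-10,-8,-20],[-15,-8,-20],[-15,-8,-20],[-30,0,0],[-30,0,0],[-36,0,0],[-36,0,0],[-36,0,0],[-36,0,0],[-20,0,0],[0,0,0],[0,0,0]],"yaw":[7,7,0,0,7,7,7,7,7,7,7,7,2.5]}' 50|grep -E "pos|force"; python3 -c "
from h import *
to(.540,.162,.42,85.6)"
```

```text
position: [0.5236, 0.0021, 0.4195]
force: [-0.5, 0.1, -0.6]
t 22.5667 pos [0.5236 0.0021 0.4195] theta 85.29 q6 -97.3 F [-0.5  0.1 -0.6] open 49.7 | tool dp mm [ -0.6 160.7   3.2] yaw -0.3
```

```bash
python3 -m inch '{"dp":[[0,30,0.7],[0,33,0.6],[0,33,0.6],[0,33,0.6],[0,31.7,0.7],[10,0,0],[10,0,0],[10,0,0],[0,0,0]],"yaw":[-0.3,0,0,0,0,0,0,0,0]}'|grep -E "pos|force"; python3 -c "
from h import *
to(.540,.162,.305,85.6);shot('wrist','w8');shot('scene','s8',(220,20,370,230),2.8)"
```

```text
position: [0.5364, 0.161, 0.3841]
force: [-0.0, -0.5, -0.2]
t 23.3167 pos [0.5364 0.161  0.3841] theta 85.8 q6 -80.5 F [-0.  -0.5 -0.2] open 49.8 | tool dp mm [79.1  1.4  3.9] yaw 0.2
```

View pics/w8.png

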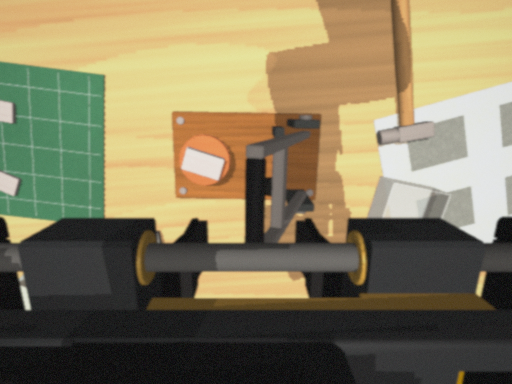

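View pics/s8.png

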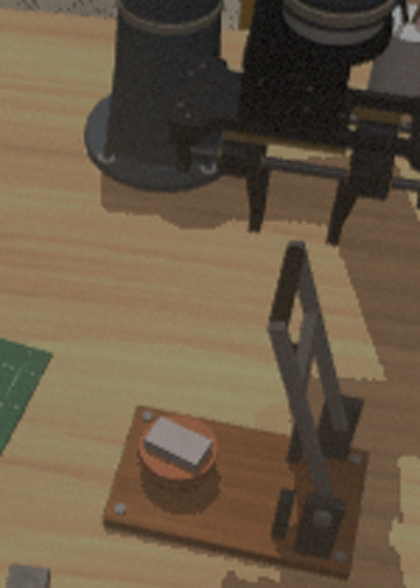

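The handle (column ~258) lies midway between the fingers, and the plates look right. I'll descend onto the bar and grip.

```bash
python3 -m inch '{"dp":[[10,1.4,3.9],[15,0,0],[15,0,0],[15,0,0],[15,0,0],[9,0,0],[0,0,0]],"yaw":[0,0,0,0,0,0,0]}'|grep -E "pos|force"; python3 -m inch '{"dp":[[0,0,0],[0,0,0],[0,0,0],[0,0,0],[0,0,0],[0,0,0]],"yaw":[0,0,0,0,0,0]}' 8 |grep -E "pos|force|open"
```

```text
position: [0.5412, 0.1626, 0.306]
force: [-0.4, 0.5, -0.3]
position: [0.5422, 0.1633, 0.3087]
force: [-0.2, 0.1, 0.1]
opening: 0.203
```

```bash
python3 -m inch '{"dp":[[3.9,-10.8,0],[4.4,-10.6,0],[5,-10.4,0],[5.5,-10.1,0],[6,-9.8,0],[6.5,-9.5,0],[6.9,-9.2,0],[7.4,-8.8,0],[7.8,-8.4,0],[8.2,-8,0]],"yaw":[0,0,0,0,0,0,0,0,0,0]}' ; python3 -c "
from h import *
shot('scene','s9',(220,20,370,230),2.8)"
```

```text
time_s: 25.33
position: [0.5336, 0.0671, 0.2452]
tcp_rot: [[-0.004, 0.073, 0.997], [0.0, 0.997, -0.073], [-1.0, 0.0, -0.004]]
force: [-4.1, 3.8, 2.2]
opening: 0.175
```

View pics/s9.png

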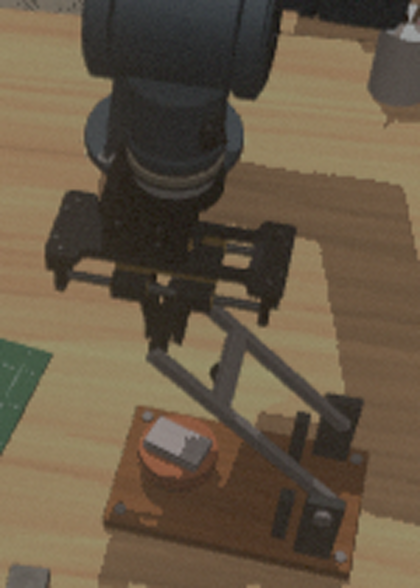

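The lever is following in the grip, at roughly 0.75 rad. I'll continue down to about 0.1 rad.

```bash
python3 -m inch '{"dp":[[8.6,-7.6,0],[9,-7.2,0],[9.3,-6.7,0],[9.7,-6.3,0],[10,-5.8,0],[10.2,-5.3,0],[10.5,-4.7,0],[10.7,-4.2,0],[10.9,-3.7,0],[11.1,-3.1,0],[11.2,-2.6,0],[11.3,-2,0],[11.4,-1.4,0],[0,0,0]],"yaw":[0,0,0,0,0,0,0,0,0,0,0,0,0,0]}' ; python3 -c "
from h import *
to(.528,.0055,.095)"
```

```text
time_s: 26.55
position: [0.5286, 0.0072, 0.1105]
tcp_rot: [[-0.006, 0.072, 0.997], [0.0, 0.997, -0.072], [-1.0, -0.0, -0.006]]
force: [-4.7, 3.2, 2.7]
opening: 0.174
t 26.55 pos [0.5286 0.0072 0.1105] theta 85.87 q6 -97.1 F [-4.7  3.2  2.7] open 15.1 | tool dp mm [15.5 -1.7 -0.4] yaw None
```

```bash
python3 -m inch '{"dp":[[5,-0.5,0],[5,-0.3,0],[3,-0.2,0],[0,0,0]],"yaw":[0,0,0,0]}'|grep -E "pos|force" ; python3 -m inch '{"dp":[[2,0,0],[0,0,0]],"yaw":[0,0]}'|grep -E "pos|force"; python3 -m inch '{"dp":[[2,0,0],[0,0,0]],"yaw":[0,0]}'|grep -E "pos|force"; python3 -m inch '{"dp":[[2,0,0],[0,0,0]],"yaw":[0,0]}'|grep -E "pos|force|open"
```

```text
position: [0.5285, 0.0063, 0.0992]
force: [-5.4, 1.5, 3.6]
position: [0.5285, 0.0062, 0.0975]
force: [-6.5, 2.2, 3.9]
position: [0.5286, 0.0061, 0.0956]
force: [-5.2, 1.4, 2.9]
position: [0.5285, 0.0061, 0.0936]
force: [-4.8, 1.3, 3.2]
opening: 0.169
```

```bash
python3 -m inch '{"dp":[[1,0,0],[0,0,0]],"yaw":[0,0]}'|grep -E "pos|force"; python3 -m inch '{"dp":[[1,0,0],[0,0,0]],"yaw":[0,0]}'|grep -E "pos|force"; python3 -m inch '{"dp":[[1,0,0],[0,0,0]],"yaw":[0,0]}'|grep -E "pos|force|open"; python3 -c "
from h import *
shot('scene','s10',(220,60,370,230),3.4);shot('wrist','w10')"
```

```text
position: [0.5285, 0.006, 0.0927]
force: [-6.3, -0.4, 4.2]
position: [0.5285, 0.006, 0.0917]
force: [-6.2, 0.8, 3.0]
position: [0.5285, 0.006, 0.0911]
force: [-6.1, 1.5, 8.0]
opening: 0.171
```

View pics/s10.png

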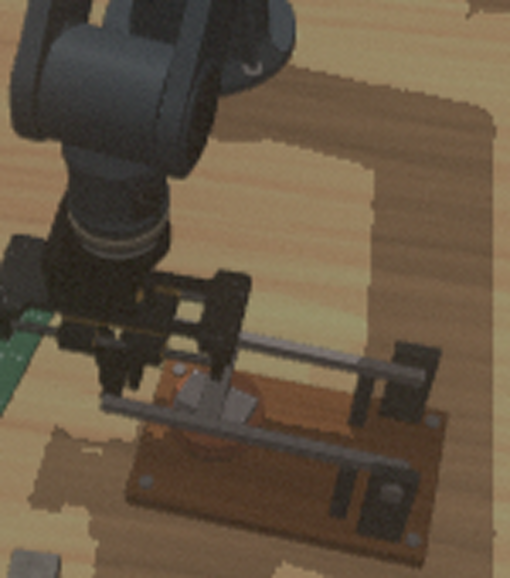

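View pics/w10.png

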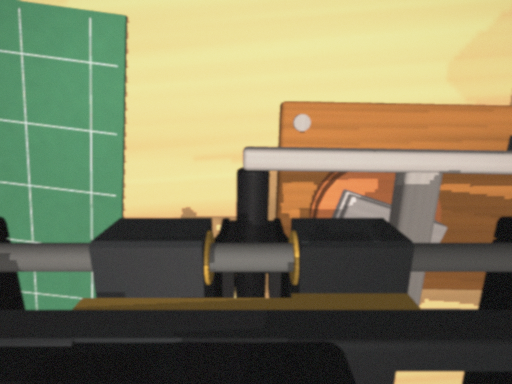

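Contact has started with the TCP at z ≈ 0.091. I'll check the lever angle by image, to tell the plates from the stop.

Run:
```python
from h import *
cs,Ks,Ps=load("s10"); cw,Kw,Pw=load("w10")
o=np.array([.5345,.085,0]); a=np.radians(-4.4); px=np.array([np.cos(a),np.sin(a),0]); py=np.array([-np.sin(a),np.cos(a),0])
def Q(L,x,r): return o+px*x+py*(.150-r*np.cos(L))+np.array([0,0,.095+r*np.sin(L)])
for L in (0,.025,.05):
    print(L,"scene arm+ r=.23",proj(Ks,Ps,Q(L,.043,.23)).round(1),"r=.12",proj(Ks,Ps,Q(L,.043,.12)).round(1),"hinge",proj(Ks,Ps,Q(L,.043,0)).round(1),
      "wrist bar-",proj(Kw,Pw,Q(L,-.043,.23)).round(1),"wrist r=.12",proj(Kw,Pw,Q(L,-.043,.12)).round(1))
im=cs[150:215,240:350,::-1].copy(); im=cv2.resize(im,None,fx=7,fy=7,interpolation=cv2.INTER_CUBIC)
for L,col in ((0,(0,0,255)),(.025,(0,255,0)),(.05,(255,0,0))):
    p=[((proj(Ks,Ps,Q(L,.043,r))-[240,150]+.5)*7).astype(int).tolist() for r in (.23,0)]
    cv2.line(im,p[0],p[1],col,1)
cv2.imwrite('pics/ov.png',im)
```

```text
0 scene arm+ r=.23 [251.9 179.2] r=.12 [291.8 187.1] hinge [336.8 196.1] wrist bar- [249.1 165.2] wrist r=.12 [472.7 166.7]
0.025 scene arm+ r=.23 [251.8 178. ] r=.12 [291.9 186.5] hinge [336.8 196.1] wrist bar- [249.2 167.2] wrist r=.12 [477.2 167.7]
0.05 scene arm+ r=.23 [251.9 176.8] r=.12 [292.  185.9] hinge [336.8 196.1] wrist bar- [249.6 169.3] wrist r=.12 [482.  168.8]
```

View pics/ov.png

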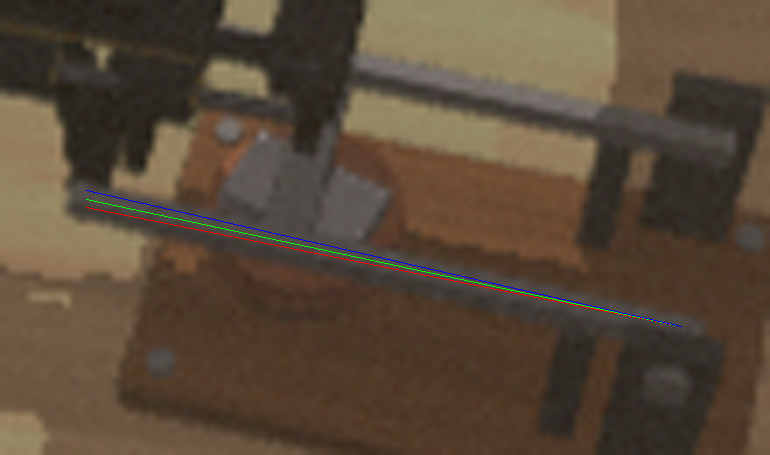

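The overlay resolution only says the lever angle is between about 0 and 0.05 rad. The geometry settles it: with the box top at least 60 mm high, two plates always bear before the stop, and my contact-measured top of 63 mm rules out one plate. Now I'll press in firmly, in steps.

```bash
python3 -m inch '{"dp":[[1,0,-0.6],[0,0,0]],"yaw":[0,0]}'|grep -E "pos|force"; python3 -m inch '{"dp":[[0.7,0,0],[0,0,0]],"yaw":[0,0]}'|grep -E "pos|force"; python3 -m inch '{"dp":[[0.7,0,0],[0,0,0]],"yaw":[0,0]}'|grep -E "pos|force|open"
```

```text
position: [0.5286, 0.006, 0.0908]
force: [-5.9, 1.5, 11.0]
position: [0.5286, 0.006, 0.0906]
force: [-7.2, 2.2, 14.6]
position: [0.5286, 0.006, 0.0903]
force: [-8.1, 2.1, 18.1]
opening: 0.17
```

```bash
python3 -m inch '{"dp":[[0.8,0,0],[0,0,0],[0,0,0],[0,0,0],[0,0,0],[0,0,0]],"yaw":[0,0,0,0,0,0]}'|grep -E "pos|force|time";python3 -m inch '{"dp":[[0,0,0],[0,0,0],[0,0,0],[0,0,0],[0,0,0],[0,0,0]],"yaw":[0,0,0,0,0,0]}'|grep -E "pos|force|time|open"; python3 -c "
from h import *
shot('wrist','w11');shot('scene','s11');shot('top','t11')"
```

```text
time_s: 28.98
position: [0.5286, 0.0059, 0.0902]
force: [-9.7, 2.1, 22.2]
time_s: 29.48
position: [0.5286, 0.0059, 0.0902]
force: [-8.9, 1.8, 21.4]
opening: 0.172
```

View pics/w11.png

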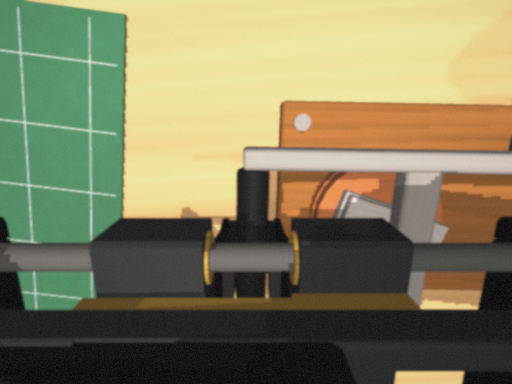

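View pics/s11.png

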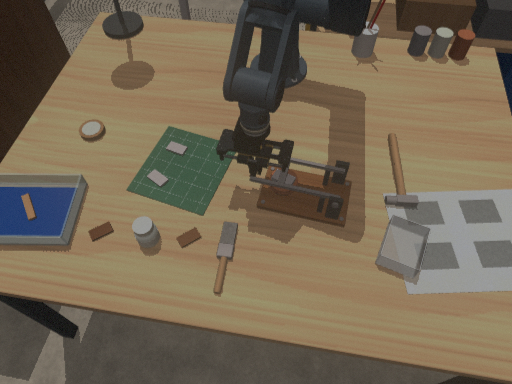

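View pics/t11.png

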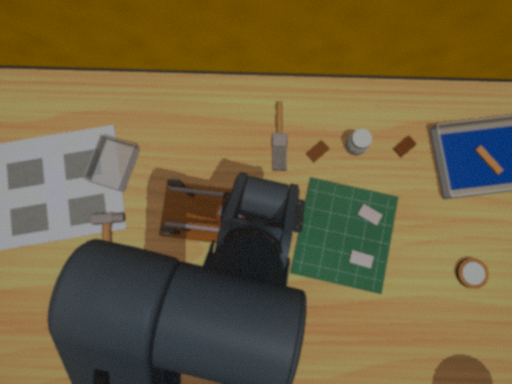

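The last pictures show:
- The hammer, brush, jar, tub and brown look-alikes are where they started.
- Two spare plates are still on the mat, at (370,214) and (361,259) in the top view.
- The lever is level over the plates, and the push is steady at about 21 N.

I'll hand in now.

```bash
python3 -c "
from rig import bot
print(bot.hand_in()); s=bot.read_state(); print(s['time_s'],s['force'],s['position'])"
```

```text
the job is handed in; nothing more can be done
None
the job is handed in; nothing more can be done
```

I put two aluminium plates on the copper box, gripped the handle and pulled the lever down until it bore on them. The job was handed in at about 29.5 s with the lever still held down.

**What the last checks showed**
- **Hold:** the push was steady at about 21–22 N at the handle. The tool stopped sinking (z = 0.0902 m) as I pushed further, and the grip did not slip.
- **Stack:** the two plates are flat and aligned with each other to about 1 mm. Their centre is about 2 mm from the disc's centre. They are turned about 16° from the press axes, because the last joint's range ruled out a straighter placing with the gripper clear of the lever.
- **Surroundings:** the two spare plates are still on the mat. The hammer, brush, jar and tub look undisturbed.

**What was not tried or did not agree**
- **No one-plate trial:** I did not pull the lever down on a single plate first. I chose two because contact while placing put the box top at about 63 mm, both times. That leaves a gap of about 12 mm, more than one 8 mm plate can fill.
- **Lever angle:** the camera could only place it between 0 and 0.05 rad. The tool height at the grip suggested a bar height close to the stop, while the contact heights predict about 0.025 rad. Either reading still calls for two plates. I concluded the lever bears on the plates and not the stop, because two plates on a box at least 60 mm high stand above the 75 mm foot level.

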